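# Open the cover and switch the breaker back on

### The job

Lift the clear cover of the distribution box and push it over past its balance point so that it stands open by itself, then switch on the red breaker by pushing its toggle fully over to the far (hinge) side. Be gentle with the box, cover and lamp, leave the two black toggles switched on, and leave the screwdriver, tape and small carton where they lie.

Things in the scene. Friction and masses are not known exactly. Their poses are not given: they have to be found in the camera images.
- panel: Chipboard practice panel, 310 x 500 x 12 mm, fixed on the table; origin on the table under the middle of the box; x points from the robot's side to the far side, z up. It carries a white open-topped distribution box, 150 mm (x, -75 to +75) x 210 mm (y) x 85 mm tall, walls and floor 5 mm, and a lamp. All of this is fixed.
- box_rim (a point): Middle of the top of the box's near wall, 97 mm above the table (panel x = -75).
- lamp_bar (a point): Middle of the underside of the lamp's level bar, 280 mm above the table. Bar 40 mm wide (panel x +30 to +70), 24 mm thick, 330 mm long along y, on two 18 mm posts at x = +50, y = -145 and +145. It hangs above the hinge side of the box: an upright gripper pushing the cover over runs into it; lean the tool, coming in from the robot's side below the bar.
- cover (a joint): Angle of the clear, grey-framed cover: 0 shut, 1.83 at its stop, leaning back. 6 mm thick, 210 mm wide, 0.25 to 0.5 kg; underside level with the hinge axis and rim when shut. No latch, spring or knob: it falls shut below about 1.55 rad and falls back to the stop beyond.
- cover_lip (a point): Middle of the near edge of the cover's lip, half-way through its 6 mm; 172 mm from the hinge axis; moves with the cover. The lip overhangs the box's near wall by 22 mm, is 178 mm wide and is lifted from beneath (free below it down to the panel); pressing its edge level towards the hinge only jams it.
- cover_hinge (a point): Middle of the cover's hinge axis, on the far rim of the box (panel x = +75, 97 mm above the table); the axis runs along the panel's y.
- red_toggle (a joint): Red toggle: 0 = off, leaning 0.45 rad to the robot's side; 0.9 = fully on, leaning 0.45 rad to the far side. Starts off (0 to 0.12). It stays where it is left; friction about 0.06 N m.
- red_pivot (a point): Pivot of the red toggle, 54 mm above the table, turning about the panel's y axis, at panel x = +15, in any of three places 58 mm apart side by side. Toggle: flat bar 9 mm thick, 26 mm wide (y), 32 mm long from the pivot. The breaker's white nose reaches 2 mm above the pivot, 22 mm before and behind it, 53 mm wide; its grey shoulders are 8 mm lower.
- black_a_toggle (a joint): First black toggle, same make and sense as the red one; starts on (about 0.9) and stays on.
- black_a_pivot (a point): Pivot of the first black toggle, same shape as the red.
- black_b_toggle (a joint): Second black toggle, same make and sense; starts on (about 0.9) and stays on.
- black_b_pivot (a point): Pivot of the second black toggle, same shape as the red.
- screwdriver_mid (a point): Bystander: red and yellow screwdriver, 180 mm long, 26 mm thick, lying on the panel beside the box; the point is at its middle, 13 mm above its underside, x along it.
- tape_mid (a point): Bystander: roll of yellow tape, 54 mm across, 19 mm high, lying flat on the panel; its centre.
- lug_box_mid (a point): Bystander: small cardboard carton with an orange band, 60 x 40 x 30 mm, on the panel; its centre.

How it is judged:
By the outcome, as a careful person would: the job done as asked, in the order asked, and still so for the second after the job is handed in, with the robot touching nothing.
It also fails if it takes over 58 s, if anything falls off the work surface, if the arm or the gripper's body presses on something with over 40 N, if the wrist force passes 120 N, or if a joint passes its speed limit or range.

### The arm

A 6-joint arm with a two-finger parallel gripper is mounted at the origin on the work surface. World frame = base frame: x ahead of the robot, y to its left, z up, the work surface at z = 0. Lengths are in mm, angles in rad, forces in N, time in s.
With the tool pointing down it reaches from about 300 to 1000 mm from the base axis. Payload 5.1 kg.
Tool frame: the origin (TCP) lies at the centre of the arm's flange, where the gripper is bolted on; the fingertips stand 190 mm ahead of it and the grasp point (between the pads) lies 171 mm ahead of it; z points along the fingers, y is the line along which they close (so a half turn about z gives the same grasp; the last joint's range is limited). The gripper opens to 95 mm and grips with 3 to 60 N. Pads are 20 mm wide; open, the fingers measure 119 mm over their backs; the gripper's body (75 mm by 180 mm) begins 59 mm behind the grasp point.
Start: joints at [1.026, 0.124, 1.65, -0, 1.367, -0.083], TCP at [289.633, 581.893, 404.756] pointing down, gripper open.
Joint ranges: [-2.61, 2.61], [-1.02, 2.33], [0.03, 2.71], [-1.35, 4.49], [0.32, 2.68], [-2.91, 2.91]. Speed limits (rad/s): [2.57, 2.57, 3.14, 3.14, 3.14, 3.14].

### API

Orientations are given as a rotation vector (axis times angle).
In Python, from bench import robot gives the robot as it stands.
- The arm moves only by the tool step_arm, never from a script. Its argument "deltas" is a list of rows, each a list of 5 numbers: the closure, from 0 (fully open) to 1 (shut), then the shift along the world's x, y, z in mm, then the turn about the world's z in degrees. In form: [[grip, dx, dy, dz, twist], ...]. A call has 1 to 5 rows; each row shifts and turns the commanded pose from where the row before left it; what a row does not reach is not made up. A row lasts 1/10 s, in which the tool goes at most 50 mm and 8.59 degrees, less where a joint would pass 70% of its speed; a pose out of reach is approached as far as the arm can. A call is refused whole if a number of a shift passes 50 or a number of a turn 8.59, either way. A call with a gripper value outside its range is refused whole. The fingers move at their own pace and stop on an object; the grip force is fixed at half the most. Time passes only in rows, so rows that do not move let the fingers close. It gives the time, the measured TCP pose, the force, the opening and the grip force at its end, in the units of the state.
- robot.state(): the state, without advancing time (a new reading comes with each control period).
- robot.get_image(name): name is "scene" or "top" or "wrist"; returns the picture (384x512x3 uint8, red, green, blue); there is no depth.
- robot.calibration(name): a dict with "mtx" (3x3 intrinsics, pixels), "k1" (the pictures are not rectified: a ray, as slopes to the right and down, at radius r is drawn at 1 + k1 r^2 times it, then the intrinsics apply), "extrinsics" (4x4, takes a point from camera to world coordinates); the wrist camera has in their place "hand_eye" (4x4, takes a point from camera to tool coordinates, whose origin is the TCP and whose axes are the flange's). Camera axes: x right, y down, z forward; pixel columns grow to the right and rows downward; lengths in mm; the calibration is good to about 2 mm. A picture is of the moment at which its call begins: read the wrist's pose just before it. calibration takes no time and is no camera call.
- robot.finish_job(): hands the job in; it is judged then, once.
The state is a dict: "clock": time; "joint_pos": joint angles; "qvel": joint speeds; "effort": joint torques, N m; "ee_pos": TCP position; "ee_rot": TCP orientation; "contact_force": force on the tool from outside, world axes, zero at the start; "torque": the same for the moment, N m; "opening": finger opening in mm; "gripper_force": force on a finger pad.
Only numpy, scipy, OpenCV 4.12 (cv2) and the standard library are available. Lean on these libraries where they do the work, as an engineer would, in place of code of your own. Each camera call takes 0.05 s, during which the arm holds its last target. There are 200 camera calls.

## Working session

There is one attempt and no reset: what is moved stays moved. The work goes in short steps, Python scripts to look and compute and a tool call to move; the robot and the scene stay as the last step left them, time stands still between calls to the robot, and variables do not carry over. Pictures are saved under pics/ and viewed, at most 10 in all, crops included, and the job is handed in when it is done.

Besides the shell and the picture viewer there is one more tool, called after ">>>" as a command line: name --pt "numbers of a row" for each row, then --argument value for the rest. step_arm: Moves the arm, as the interface text tells. Its arguments: {"type":"object","properties":{"deltas":{"type":"array","items":{"type":"array","items":{"type":"number"}}}},"required":["deltas"]}

```bash
mkdir -p pics; ls
python3 - <<'E'
from bench import robot
import cv2,numpy as np
print(robot.state())
a=[]
for n in("scene","top"):
    im=robot.get_image(n); cv2.imwrite(f"pics/{n}0.png",im[:,:,::-1]); c=robot.calibration(n)
    print(n,{k:np.round(v,4).tolist() for k,v in c.items()})
print(robot.calibration("wrist"))
s=cv2.imread("pics/scene0.png");t=cv2.imread("pics/top0.png")
E
```

```text
pics
{'clock': 0.0, 'joint_pos': array([ 1.02642556e+00,  1.24495998e-01,  1.65166612e+00, -3.05365719e-05,
        1.36748849e+00, -8.26108197e-02]), 'qvel': array([-0.00055679,  0.00072695,  0.00330945,  0.00277179, -0.00136565,
       -0.00180782]), 'effort': array([-1.36210259e-03, -4.17602813e+01, -3.59930420e+01,  7.71849020e-02,
        4.91125986e-02, -1.86825828e-04]), 'ee_pos': array([289.49657976, 581.694229  , 403.49719507]), 'ee_rot': array([-0.71875542, -3.0576424 ,  0.00308897]), 'contact_force': array([-0.38194332, -0.38284092, -0.0601682 ]), 'torque': array([0.06135026, 0.03874688, 0.01450236]), 'gripper_force': 0.0, 'opening': 95.07570808735416}
scene {'mtx': [[392.5335, 0.0, 255.7445], [0.0, 392.5335, 189.4875], [0.0, 0.0, 1.0]], 'k1': -0.0383, 'extrinsics': [[-0.1242, 0.5144, -0.8485, 1420.153], [0.992, 0.0844, -0.094, 133.6086], [0.0232, -0.8534, -0.5208, 659.7634], [0.0, 0.0, 0.0, 1.0]]}
top {'mtx': [[379.8757, 0.0, 253.3125], [0.0, 379.8757, 185.9886], [0.0, 0.0, 1.0]], 'k1': -0.1304, 'extrinsics': [[-0.0856, -0.9713, 0.2221, 417.4648], [-0.9963, 0.0827, -0.0224, 47.7868], [0.0034, -0.2232, -0.9748, 1066.4443], [0.0, 0.0, 0.0, 1.0]]}
{'mtx': array([[268.89283444,   0.        , 252.54474093],
       [  0.        , 268.89283444, 191.92147267],
       [  0.        ,   0.        ,   1.        ]]), 'k1': -0.009836763979506733, 'hand_eye': array([[-3.02952180e-04, -9.55539153e-01, -2.94864096e-01,
         8.41055658e+01],
       [ 9.99999942e-01, -2.42743937e-04, -2.40791700e-04,
        -4.47430053e-01],
       [ 1.58509426e-04, -2.94864151e-01,  9.55539171e-01,
         2.02173128e+01],
       [ 0.00000000e+00,  0.00000000e+00,  0.00000000e+00,
         1.00000000e+00]])}
```

View pics/scene0.png

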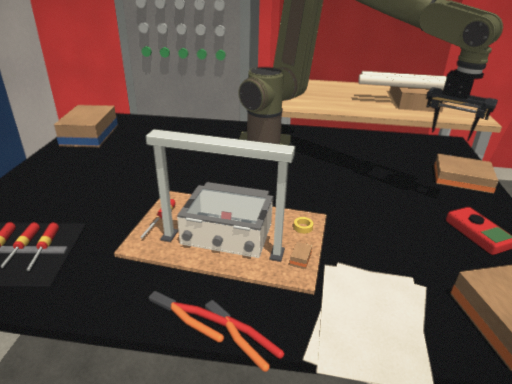

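View pics/top0.png

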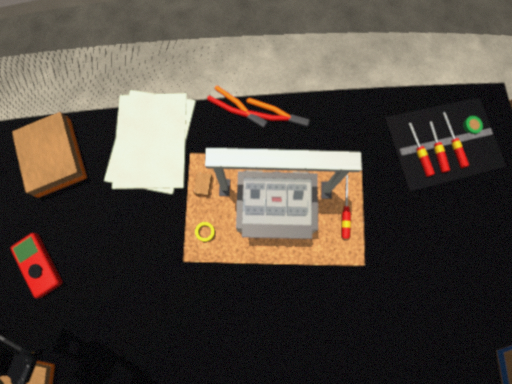

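Run:
```python
import cv2,numpy as np
s=cv2.imread("pics/scene0.png")[120:300,110:340];t=cv2.imread("pics/top0.png")[140:275,175:375]
a=cv2.resize(s,None,fx=3.4,fy=3.4,interpolation=cv2.INTER_CUBIC)[:, :790]
b=cv2.resize(t,None,fx=4,fy=4,interpolation=cv2.INTER_CUBIC)
cv2.imwrite("pics/cs.png",a[:600]);cv2.imwrite("pics/ct.png",b)
```

```text
(no output)
```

View pics/cs.png

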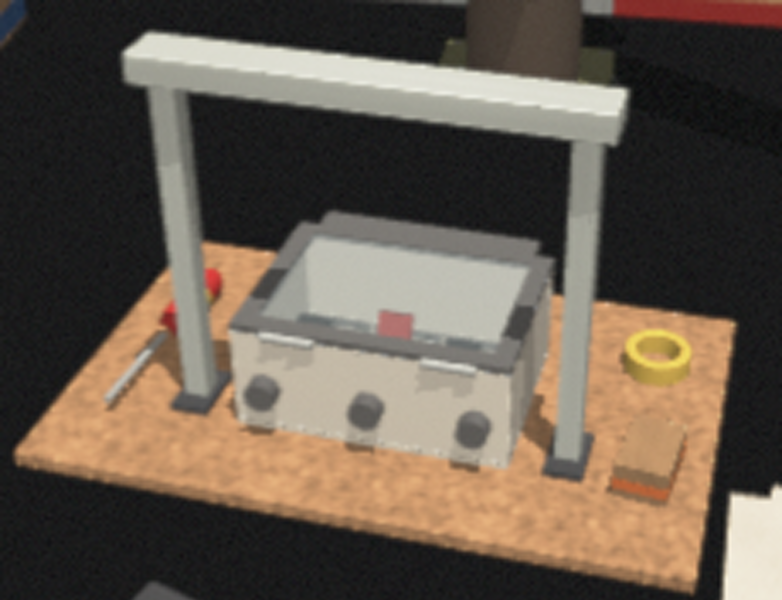

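View pics/ct.png

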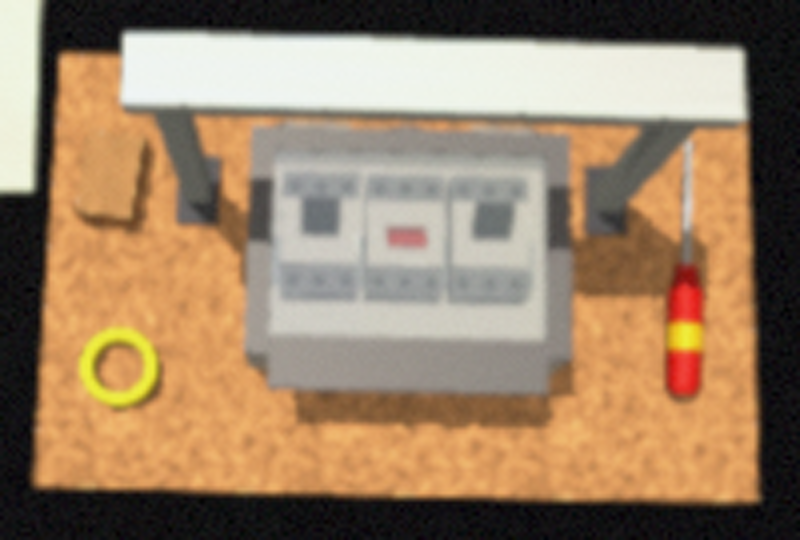

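```bash
cat > h.py <<'E'
import numpy as np,cv2
from bench import robot
from scipy.optimize import least_squares
def proj(name,P,E=None):
    c=robot.calibration(name);E=c["extrinsics"] if E is None else E
    p=(np.c_[P,np.ones(len(P))]@np.linalg.inv(E).T)[:,:3];s=p[:,:2]/p[:,2:]
    s=s*(1+c["k1"]*(s**2).sum(1,keepdims=True));return s@np.array([[c["mtx"][0,0],0],[0,c["mtx"][1,1]]])+c["mtx"][:2,2]
def W(q,P):
    P=np.asarray(P,float);c,s=np.cos(q[2]),np.sin(q[2])
    return np.c_[q[0]+c*P[:,0]-s*P[:,1],q[1]+s*P[:,0]+c*P[:,1],P[:,2]]
E
python3 - <<'E'
from h import *
T=[((123,30),(70,165,304)),((745,47),(70,-165,304)),((268,392),(-97,89,97)),((548,392),(-97,-89,97)),((60,52),(155,250,12)),((760,502),(-155,-250,12)),((33,488),(-155,250,12)),((407,238),(2,0,82))]
S=[((125,82),(70,-165,280)),((615,140),(70,165,280)),((123,52),(70,-165,304)),((620,118),(70,165,304)),((20,452),(155,-250,12)),((697,577),(155,250,12)),((736,320),(-155,250,12)),((203,243),(-155,-250,12))]
o=[("top",(np.array([a for a,_ in T])+.5)/4-.5+[175,140],np.array([b for _,b in T],float)),("scene",(np.array([a for a,_ in S])+.5)/3.4-.5+[110,120],np.array([b for _,b in S],float))]
f=lambda q:np.concatenate([(proj(n,W(q,P))-u).ravel() for n,u,P in o])
r=least_squares(f,[500,0,0],loss="soft_l1",x_scale=[10,10,.1])
print(r.x);print(np.round(f(r.x).reshape(-1,2),1).tolist())
for n,pts in(("lip",(-97,0,100)),("barnear",(30,0,280)),("hinge",(75,0,97)),("red",(15,0,54))):print(n,W(r.x,[pts]).round(1))
for n,uv in (("tape",(119,367)),("carton",(112,180)),("sd",(684,335))):
    g=least_squares(lambda p:(proj("top",np.array([[p[0],p[1],25.]]))-((np.array(uv)+.5)/4-.5+[175,140]))[0],[500,0]).x;print(n,g.round())
E
```

```text
[ 5.93853023e+02 -3.16215493e+01 -1.06113536e-01]
[[-0.4, 1.3], [-0.6, 0.5], [-0.2, -0.1], [-0.4, 1.2], [-0.1, -0.5], [-0.4, -2.0], [0.4, -1.7], [-0.0, 2.0], [0.5, 0.5], [0.6, 1.6], [-0.2, -0.5], [-0.1, -2.2], [-2.5, 0.0], [-0.4, 0.8], [-0.6, 0.0], [-4.2, -1.2]]
lip [[497.4 -21.3 100. ]]
barnear [[623.7 -34.8 280. ]]
hinge [[668.4 -39.6  97. ]]
red [[608.8 -33.2  54. ]]
tape [539. 169.]
carton [671. 166.]
sd [ 527. -222.]
```

>>> step_arm --pt "1 22 44 0 0" --pt "1 22 44 0 0" --pt "1 22 44 0 0" --pt "1 22 44 0 0" --pt "1 22 44 0 0"

```text
clock: 0.6
ee_pos: [400.3, 803.3, 403.8]
ee_rot: [-0.719, -3.058, 0.002]
contact_force: [0.7, 0.5, -0.4]
opening: 61.0
gripper_force: 0.0
```

>>> step_arm --pt "1 22 44 0 0" --pt "1 22 44 0 0" --pt "1 22 44 0 0" --pt "1 22 44 0 0" --pt "1 22 44 0 0"

```text
clock: 1.1
ee_pos: [461.8, 927.4, 365.0]
ee_rot: [0.718, 3.048, 0.058]
contact_force: [1.0, 0.9, -2.1]
opening: 20.3
gripper_force: 0.0
```

```bash
python3 -c "
from bench import robot
print(robot.state())"
```

```text
{'clock': 1.1, 'joint_pos': array([ 1.05697508e+00,  1.19776535e+00,  1.75221918e-01,  8.99232690e-04,
        1.73057810e+00, -5.11014308e-02]), 'qvel': array([ 2.08984083e-02, -8.36956809e-01,  2.11978680e+00, -3.70217336e-04,
       -1.04638534e+00,  1.94455523e-02]), 'effort': array([ 9.97095779e-01, -7.75790405e+01, -5.04342985e+01,  1.34812226e-01,
        1.67856418e+00, -2.77004577e-02]), 'ee_pos': array([461.77888363, 927.4327927 , 364.99451983]), 'ee_rot': array([0.71777115, 3.0479399 , 0.05757147]), 'contact_force': array([ 0.9862776 ,  0.87955631, -2.08382602]), 'torque': array([ 0.02585397,  0.01854478, -0.00520364]), 'gripper_force': 0.0, 'opening': 20.310247312251743}
```

>>> step_arm --pt "1 22 44 0 0" --pt "1 22 44 0 0" --pt "1 22 44 0 0" --pt "1 22 44 0 0" --pt "1 22 44 0 0"

```text
clock: 1.6
ee_pos: [474.1, 953.0, 324.8]
ee_rot: [0.708, 3.012, 0.247]
contact_force: [-0.1, -0.5, 0.6]
opening: 0.6
gripper_force: 0.0
```

```bash
python3 -c "
from bench import robot
s=robot.state();print(s['joint_pos'],s['qvel'],s['joint_pos'][[1,2,4]].sum()-3.14159)"
```

```text
[ 1.05794026  1.3249907   0.02610765  0.00840674  1.62684678 -0.04975926] [ 0.00151788  0.07793565  0.00046504  0.01618748 -0.38598452  0.00042832] -0.16364486714744597
```

>>> step_arm --pt "1 -18 -36 0 0" --pt "1 -18 -36 0 0" --pt "1 0 0 0 0"

```text
clock: 1.9
ee_pos: [456.0, 916.3, 317.8]
ee_rot: [0.71, 3.02, 0.216]
contact_force: [-0.3, 0.4, -2.4]
opening: 0.7
gripper_force: 0.0
```

```bash
python3 -c "
from bench import robot
from scipy.spatial.transform import Rotation as R
s=robot.state();print(s['joint_pos'],s['joint_pos'][[1,2,4]].sum()-3.14159, R.from_rotvec(s['ee_rot']).as_matrix().round(3))"
```

```text
[ 1.05571503  1.0552257   0.49109231  0.00877048  1.4528483  -0.0536776 ] -0.1424236857908019 [[-0.895  0.441  0.062]
 [ 0.446  0.886  0.128]
 [ 0.001  0.142 -0.99 ]]
```

```bash
cat > log.py <<'E'
from bench import robot
import json,numpy as np
from scipy.spatial.transform import Rotation as R
s=robot.state();M=R.from_rotvec(s['ee_rot']).as_matrix()
json.dump([list(s['joint_pos']),list(s['ee_pos']),list(s['ee_rot'])],open("log.txt","a"));open("log.txt","a").write("\n")
print(round(s['clock'],2),'q',s['joint_pos'].round(3),'tilt',np.arccos(-M[2,2]).round(3),'leanaz',np.degrees(np.arctan2(M[1,2],M[0,2])).round(1),'yaz',np.degrees(np.arctan2(M[1,1],M[0,1])).round(1),'ylat',M[2,1].round(3))
print('pos',s['ee_pos'].round(1),'tip',(s['ee_pos']+190*M[:,2]).round(1),'F',s['contact_force'].round(1),'open',round(s['opening'],1))
E
python3 log.py
```

```text
1.9 q [ 1.056  1.055  0.491  0.009  1.453 -0.054] tilt 0.143 leanaz 64.0 yaz 63.5 ylat 0.142
pos [456.  916.3 317.8] tip [467.9 940.6 129.8] F [-0.3  0.4 -2.4] open 0.7
```

>>> step_arm --pt "1 0 0 0 8.2" --pt "1 0 0 0 8.2" --pt "1 0 0 0 8.2" --pt "1 0 0 0 8.2" --pt "1 0 0 0 8.2"

```text
clock: 2.4
ee_pos: [458.2, 919.9, 330.6]
ee_rot: [0.403, -3.085, -0.257]
contact_force: [0.6, 1.0, -0.7]
opening: 0.6
gripper_force: 0.0
```

>>> step_arm --pt "1 0 0 0 8.2" --pt "1 0 0 0 8.2" --pt "1 0 0 0 8.2" --pt "1 0 0 0 8.2" --pt "1 0 0 0 8.2"

```text
clock: 2.9
ee_pos: [458.2, 919.8, 330.4]
ee_rot: [1.433, -2.702, -0.224]
contact_force: [-0.1, 0.0, 0.3]
opening: 0.6
gripper_force: 0.0
```

>>> step_arm --pt "1 22 40 0 8.2" --pt "1 22 40 0 8.2" --pt "1 22 40 0 0" --pt "1 22 40 0 0" --pt "1 22 40 0 0"

```text
clock: 3.4
ee_pos: [479.2, 949.1, 297.6]
ee_rot: [-1.758, 2.572, 0.305]
contact_force: [-0.7, -0.2, 1.0]
opening: 0.3
gripper_force: 0.0
```

```bash
python3 log.py
```

```text
3.4 q [ 1.036  1.352  0.025  0.173  1.669 -1.708] tilt 0.196 leanaz 121.1 yaz 159.2 ylat 0.154
pos [479.2 949.1 297.6] tip [460.1 980.7 111.2] F [-0.7 -0.2  1. ] open 0.3
```

>>> step_arm --pt "1 20 38 20 0" --pt "1 20 38 20 0" --pt "1 20 38 20 0" --pt "1 20 38 20 0" --pt "1 20 38 20 0"

```text
clock: 3.9
ee_pos: [480.8, 951.8, 361.4]
ee_rot: [-1.663, 2.464, 0.403]
contact_force: [-0.8, -0.9, 0.4]
opening: 0.1
gripper_force: 0.0
```

```bash
python3 log.py
```

```text
3.9 q [ 1.036  1.294  0.025  0.18   1.577 -1.699] tilt 0.304 leanaz 96.1 yaz 159.1 ylat 0.141
pos [480.8 951.8 361.4] tip [ 474.7 1008.4  180.1] F [-0.8 -0.9  0.4] open 0.1
```

>>> step_arm --pt "1 20 44 10 0" --pt "1 20 44 10 0" --pt "1 20 44 10 0" --pt "1 20 44 10 0" --pt "1 20 44 10 0"

```text
clock: 4.4
ee_pos: [477.3, 972.4, 357.9]
ee_rot: [-1.565, 2.352, 0.495]
contact_force: [-0.2, 0.1, -0.4]
opening: 0.3
gripper_force: 0.0
```

```bash
python3 log.py
python3 - <<'E'
import json,numpy as np
from scipy.optimize import least_squares
from scipy.spatial.transform import Rotation as R
D=[json.loads(l) for l in open("log.txt")]
D.append([[1.02642556,.124496,1.651666,0,1.36748849,-.0826],[289.4966,581.694,403.497],[-0.71875542,-3.0576424,0.00308897]])
D.append([[1.05697508,1.19776535,.175221918,0,1.7305781,-.051],[461.7789,927.4328,364.9945],[0.71777115,3.0479399,.05757147]])
def f(p):
    o=[]
    for q,x,w in D:
        z=R.from_rotvec(w).as_matrix()[:,2]; c=np.array(x)-p[5]*z
        r=np.hypot(c[0],c[1]);a=q[1];b=q[1]+q[2]
        o+=[p[0]+p[1]*np.sin(a)+p[2]*np.sin(b)+p[3]*np.cos(b)-r, p[4]+p[1]*np.cos(a)+p[2]*np.cos(b)-p[3]*np.sin(b)-c[2]]
    return np.array(o)
r=least_squares(f,[0,450,450,0,300,100]);print(r.x.round(1),f(r.x).round(1))
E
```

```text
4.4 q [ 1.048  1.302  0.025  0.184  1.413 -1.689] tilt 0.441 leanaz 85.0 yaz 158.9 ylat 0.13
pos [477.3 972.4 357.9] tip [ 484.3 1053.2  186. ] F [-0.2  0.1 -0.4] open 0.3
[  3.5 451.6 611.8  42.1 223.4 102.1] [ 0.1  0.1 -0.   0.1 -0.  -0.  -0.  -0.  -0.  -0.   0.  -0. ]
```

```bash
cat > kin.py <<'E'
import numpy as np
from scipy.optimize import least_squares
p=[3.5,451.6,611.8,42.1,223.4,102.1]
def q5(px,tz,phi):  # tip at panel x (approx radial), height
    rt=594.7+px; r=rt-(190+p[5])*np.sin(phi); z=tz+(190+p[5])*np.cos(phi)
    g=lambda v:[p[0]+p[1]*np.sin(v[0])+p[2]*np.sin(v[1])+p[3]*np.cos(v[1])-r,p[4]+p[1]*np.cos(v[0])+p[2]*np.cos(v[1])-p[3]*np.sin(v[1])-z]
    s=least_squares(g,[-.3,2.]);return s.x[0],s.x[1]-s.x[0],np.pi-phi-s.x[1],abs(s.fun).max()
if __name__=="__main__":
  for phi in (.45,.6,.7,.8):
    for n,px,tz in(("lip",-90,70),("mid",-60,200),("push",60,200),("push2",72,150),("tog",5,75)):
        print(phi,n,np.round(q5(px,tz,phi),2))
E
python3 kin.py
```

```text
0.45 lip [-0.34  2.39  0.65  0.  ]
0.45 mid [-0.42  2.21  0.9   0.  ]
0.45 push [-0.12  1.97  0.84  0.  ]
0.45 push2 [-0.04  1.98  0.75  0.  ]
0.45 tog [-0.1   2.18  0.61  0.  ]
0.6 lip [-0.42  2.48  0.48  0.  ]
0.6 mid [-0.51  2.31  0.75  0.  ]
0.6 push [-0.19  2.07  0.66  0.  ]
0.6 push2 [-0.1   2.08  0.56  0.  ]
0.6 tog [-0.16  2.27  0.43  0.  ]
0.7 lip [-0.46  2.54  0.36  0.  ]
0.7 mid [-0.57  2.37  0.64  0.  ]
0.7 push [-0.23  2.13  0.54  0.  ]
0.7 push2 [-0.14  2.14  0.43  0.  ]
0.7 tog [-0.18  2.33  0.29  0.  ]
0.8 lip [-0.49  2.6   0.24  0.  ]
0.8 mid [-0.62  2.43  0.53  0.  ]
0.8 push [-0.26  2.19  0.41  0.  ]
0.8 push2 [-0.16  2.2   0.3   0.  ]
0.8 tog [-0.2   2.38  0.16  0.  ]
```

>>> step_arm --pt "1 0 0 0 8.5" --pt "1 0 0 0 8.5" --pt "1 20 44 10 8.5" --pt "1 20 44 10 2" --pt "1 20 44 10 0"

```text
clock: 4.9
ee_pos: [469.4, 975.1, 354.8]
ee_rot: [-2.044, 1.911, 0.613]
contact_force: [-0.2, -0.6, -0.5]
opening: 0.4
gripper_force: 0.0
```

>>> step_arm --pt "1 20 44 10 0" --pt "1 20 44 10 0" --pt "1 20 44 10 0" --pt "1 20 44 10 0"

```text
clock: 5.3
ee_pos: [465.5, 991.3, 353.0]
ee_rot: [-1.935, 1.847, 0.639]
contact_force: [0.8, 0.6, -0.2]
opening: 0.0
gripper_force: 0.0
```

```bash
python3 log.py
```

```text
5.3 q [ 1.052  1.315  0.025  0.352  1.303 -2.143] tilt 0.608 leanaz 95.8 yaz -176.8 ylat 0.032
pos [465.5 991.3 353. ] tip [ 454.4 1099.3  197. ] F [ 0.8  0.6 -0.2] open 0.0
```

>>> step_arm --pt "1 -6 -48 0 0" --pt "1 -6 -48 0 -8" --pt "1 -6 -48 0 -8" --pt "1 -6 -48 0 -8" --pt "1 -6 -48 0 -8"

```text
clock: 5.8
ee_pos: [449.3, 817.6, 359.3]
ee_rot: [-1.404, 2.194, 0.486]
contact_force: [0.0, 0.0, 0.2]
opening: 0.6
gripper_force: 0.0
```

```bash
python3 log.py
```

```text
5.8 q [ 0.998  0.653  1.079  0.159  0.814 -1.785] tilt 0.612 leanaz 68.8 yaz 155.9 ylat 0.035
pos [449.3 817.6 359.3] tip [488.8 919.4 203.8] F [0.  0.  0.2] open 0.6
```

>>> step_arm --pt "1 -6 -45 0 -8" --pt "1 -6 -45 0 -8" --pt "1 -6 -45 0 -8" --pt "1 -6 -45 0 -8" --pt "1 -6 -45 0 -8"

```text
clock: 6.3
ee_pos: [419.7, 593.1, 358.9]
ee_rot: [-0.554, 2.485, 0.229]
contact_force: [-0.2, 0.0, -0.4]
opening: 0.5
gripper_force: 0.0
```

```bash
python3 log.py
```

```text
6.3 q [ 0.913  0.221  1.651 -0.347  0.728 -0.901] tilt 0.611 leanaz 29.1 yaz 115.9 ylat 0.04
pos [419.7 593.1 358.9] tip [515.  646.1 203.4] F [-0.2  0.  -0.4] open 0.5
```

>>> step_arm --pt "1 -6 -48 0 -6" --pt "1 -6 -48 0 -6" --pt "1 -6 -48 0 -6" --pt "1 -6 -48 0 -6" --pt "1 -6 -48 0 -6"

```text
clock: 6.8
ee_pos: [389.8, 353.2, 358.5]
ee_rot: [0.106, 2.53, 0.024]
contact_force: [0.3, -0.1, 1.0]
opening: 0.3
gripper_force: 0.0
```

>>> step_arm --pt "1 -6 -48 0 -4" --pt "1 -6 -48 0 0" --pt "1 -6 -48 0 0" --pt "1 -6 -48 0 0" --pt "1 -6 -48 0 0"

```text
clock: 7.3
ee_pos: [359.5, 113.1, 358.6]
ee_rot: [0.186, 2.522, -0.005]
contact_force: [0.3, -0.8, 0.3]
opening: 0.6
gripper_force: 0.0
```

```bash
python3 log.py
```

```text
7.3 q [ 0.206 -0.669  2.394 -0.22   0.836 -1.118] tilt 0.613 leanaz -4.6 yaz 82.3 ylat 0.039
pos [359.5 113.1 358.6] tip [468.4 104.4 203.1] F [ 0.3 -0.8  0.3] open 0.6
```

>>> step_arm --pt "1 -5 -40 -20 0" --pt "1 -5 -41 -20 0" --pt "1 -4 -40 -20 0" --pt "1 0 0 -42 0" --pt "1 0 0 -41 0"

```text
clock: 7.8
ee_pos: [347.3, -9.2, 215.4]
ee_rot: [0.194, 2.517, -0.012]
contact_force: [1.0, -0.1, 0.1]
opening: 0.4
gripper_force: 0.0
```

```bash
python3 - <<'E'
from h import *
a=robot.get_image("wrist");b=robot.get_image("scene")
cv2.imwrite("pics/m1.png",np.hstack([a,cv2.resize(b[90:300,90:370],(512,384))])[:,:,::-1][:, :1024])
m=cv2.imread("pics/m1.png");cv2.imwrite("pics/m1.png",cv2.resize(m,(800,300)))
E
python3 log.py
```

```text
7.9 q [-0.196 -0.587  2.612  0.125  0.527 -1.705] tilt 0.597 leanaz -4.9 yaz 82.0 ylat 0.037
pos [344.   -7.2 208.6] tip [450.5 -16.3  51.5] F [-0.4  0.1 -1.5] open 0.3
```

View pics/m1.png

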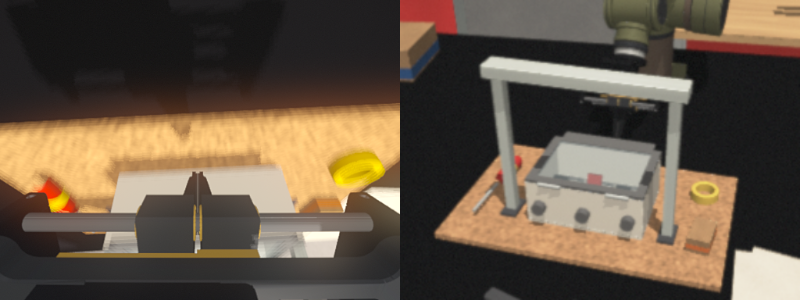

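>>> step_arm --pt "1 25 -2.5 2 0" --pt "1 25 -2.5 2 0" --pt "1 0 0 0 0"

```text
clock: 8.2
ee_pos: [398.9, -11.8, 220.0]
ee_rot: [0.185, 2.525, -0.008]
contact_force: [0.3, 0.3, 0.3]
opening: 0.2
gripper_force: 0.0
```

```bash
cat >> log.py <<'E'
import sys
c,sn=np.cos(-.1061),np.sin(-.1061);t=(s['ee_pos']+190*M[:,2])-[593.85,-31.6,0]
print('panel tip',round(c*t[0]+sn*t[1],1),round(-sn*t[0]+c*t[1],1),round(t[2],1))
E
python3 log.py
```

```text
8.2 q [-0.178 -0.406  2.485  0.123  0.458 -1.696] tilt 0.61 leanaz -4.8 yaz 82.2 ylat 0.036
pos [398.9 -11.8 220. ] tip [507.3 -20.9  64.3] F [0.3 0.3 0.3] open 0.2
panel tip -87.2 1.5 64.3
```

>>> step_arm --pt "1 -4 0.4 6 0" --pt "1 1 -0.1 13 0" --pt "1 1 -0.1 13 0" --pt "1 3 -0.3 13 0" --pt "1 3 -0.3 12 0"

```text
clock: 8.7
ee_pos: [397.4, -11.6, 272.9]
ee_rot: [0.186, 2.536, -0.007]
contact_force: [-12.0, 0.1, 0.3]
opening: 0.3
gripper_force: 4.7
```

```bash
python3 log.py
```

```text
8.7 q [-0.178 -0.509  2.45   0.094  0.606 -1.663] tilt 0.599 leanaz -4.7 yaz 82.2 ylat 0.036
pos [397.4 -11.6 272.9] tip [504.1 -20.4 115.9] F [-12.    0.1   0.3] open 0.3
panel tip -90.4 1.6 115.9
```

```bash
python3 - <<'E'
from h import *
a=robot.get_image("wrist");b=robot.get_image("scene");t=robot.get_image("top")
m=np.hstack([cv2.resize(a[150:],(400,300)),cv2.resize(b[150:270,160:320],(400,300),interpolation=cv2.INTER_CUBIC)]);m2=np.hstack([cv2.resize(t[140:275,195:375],(400,300),interpolation=cv2.INTER_CUBIC),np.zeros((300,400,3),np.uint8)])
cv2.imwrite("pics/m2.png",np.vstack([m,m2])[:,:,::-1])
E
python3 log.py
```

```text
8.85 q [-0.178 -0.509  2.447  0.095  0.602 -1.664] tilt 0.606 leanaz -4.8 yaz 82.2 ylat 0.036
pos [398.6 -11.8 274.6] tip [506.4 -20.8 118.4] F [-5.1 -1.  -0.2] open 0.2
panel tip -88.1 1.5 118.4
```

View pics/m2.png

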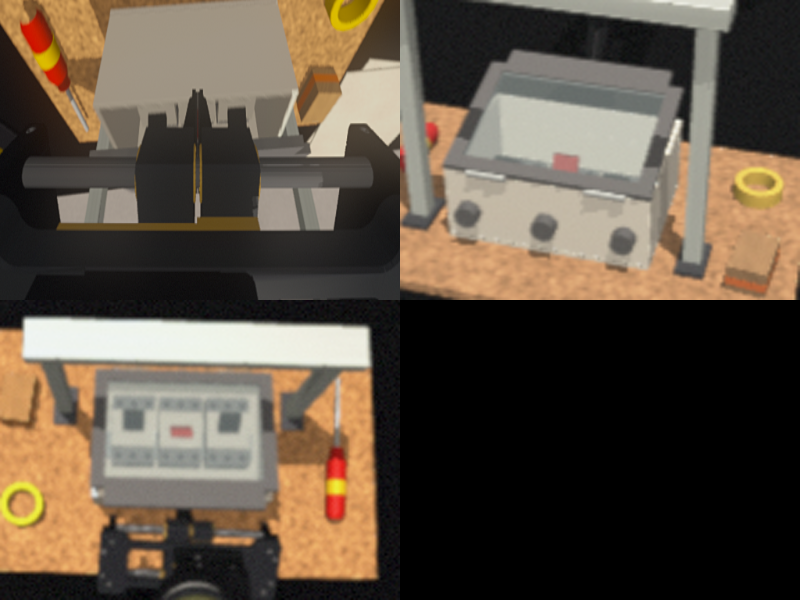

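>>> step_arm --pt "1 5 -0.5 12 0" --pt "1 6 -0.6 12 0" --pt "1 6 -0.6 12 0" --pt "1 8 -0.8 11 0"

```text
clock: 9.25
ee_pos: [424.6, -14.5, 322.2]
ee_rot: [0.187, 2.527, -0.008]
contact_force: [-2.8, 1.1, -0.8]
opening: 0.3
gripper_force: 1.3
```

```bash
python3 log.py
```

```text
9.25 q [-0.173 -0.489  2.351  0.081  0.675 -1.643] tilt 0.608 leanaz -4.8 yaz 82.2 ylat 0.036
pos [424.6 -14.5 322.2] tip [532.7 -23.7 166.2] F [-2.8  1.1 -0.8] open 0.3
panel tip -61.7 1.4 166.2
```

>>> step_arm --pt "1 9 -1 12 0" --pt "1 10 -1 12 0" --pt "1 12 -1.3 11 0" --pt "1 13 -1.4 10 0"

```text
clock: 9.65
ee_pos: [469.7, -19.5, 367.0]
ee_rot: [0.188, 2.527, -0.008]
contact_force: [-1.0, -0.3, -1.5]
opening: 0.2
gripper_force: 0.6
```

```bash
python3 log.py
```

```text
9.65 q [-0.166 -0.4    2.215  0.07   0.722 -1.627] tilt 0.608 leanaz -4.8 yaz 82.2 ylat 0.036
pos [469.7 -19.5 367. ] tip [577.8 -28.7 211. ] F [-1.  -0.3 -1.5] open 0.2
panel tip -16.3 1.2 211.0
```

>>> step_arm --pt "1 13 -1.4 0 0" --pt "1 13 -1.4 -1 0" --pt "1 12 -1.3 -2 0" --pt "1 8 -0.8 -11 0" --pt "1 7 -0.8 -11 0"

```text
clock: 10.15
ee_pos: [523.1, -25.3, 341.3]
ee_rot: [0.188, 2.526, -0.008]
contact_force: [-1.3, -0.3, 0.1]
opening: 0.8
gripper_force: 0.5
```

```bash
python3 log.py
```

```text
10.15 q [-0.159 -0.232  2.132  0.072  0.636 -1.626] tilt 0.608 leanaz -4.9 yaz 82.2 ylat 0.036
pos [523.1 -25.3 341.3] tip [631.3 -34.5 185.4] F [-1.3 -0.3  0.1] open 0.8
panel tip 37.5 1.1 185.4
```

>>> step_arm --pt "1 6 -0.6 -12 0" --pt "1 6 -0.6 -8 0" --pt "1 6 -0.6 -8 0" --pt "1 6 -0.6 -9 0" --pt "1 6 -0.6 -9 0"

```text
clock: 10.65
ee_pos: [552.0, -28.1, 293.0]
ee_rot: [0.188, 2.53, -0.008]
contact_force: [-1.6, -0.5, 0.6]
opening: 0.6
gripper_force: 0.7
```

```bash
python3 log.py
```

```text
10.65 q [-0.156 -0.103  2.108  0.08   0.535 -1.634] tilt 0.605 leanaz -4.8 yaz 82.2 ylat 0.036
pos [552.  -28.1 293. ] tip [659.6 -37.2 136.7] F [-1.6 -0.5  0.6] open 0.6
panel tip 66.0 1.4 136.7
```

>>> step_arm --pt "1 3 -0.3 0 0" --pt "1 3 -0.3 0 0" --pt "1 2 -0.2 0 0" --pt "1 0 0 0 0"

```text
clock: 11.05
ee_pos: [560.0, -29.0, 294.7]
ee_rot: [0.188, 2.528, -0.008]
contact_force: [-0.3, 1.1, 0.1]
opening: 0.3
gripper_force: 0.0
```

```bash
python3 - <<'E'
from h import *
a=robot.get_image("scene");b=robot.get_image("top")
cv2.imwrite("pics/m3.png",np.hstack([cv2.resize(a[100:280,140:340],(400,360),interpolation=cv2.INTER_CUBIC),cv2.resize(b[120:275,185:375],(400,360),interpolation=cv2.INTER_CUBIC)])[:,:,::-1])
E
python3 log.py
```

```text
11.15 q [-0.155 -0.087  2.09   0.079  0.535 -1.633] tilt 0.606 leanaz -4.8 yaz 82.2 ylat 0.036
pos [559.7 -28.9 294.5] tip [667.5 -38.  138.3] F [-0.3 -0.3  0.2] open 0.6
panel tip 74.0 1.4 138.3
```

View pics/m3.png

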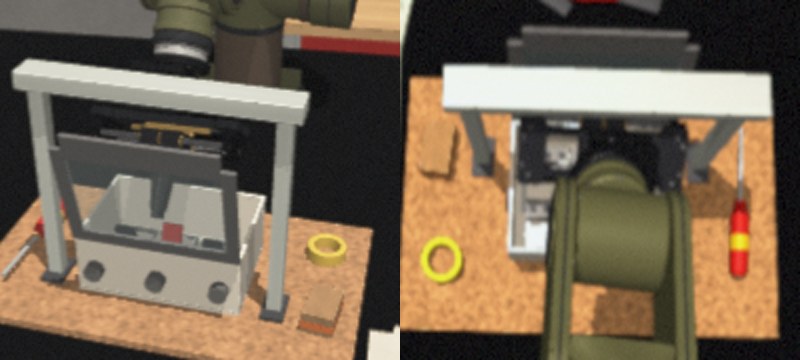

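>>> step_arm --pt "1 -32 3.4 0 0" --pt "1 -32 3.4 0 0" --pt "1 -32 3.4 0 0" --pt "1 0 0 -25 0" --pt "1 0 0 -25 0"

```text
clock: 11.65
ee_pos: [463.3, -18.6, 245.6]
ee_rot: [0.187, 2.524, -0.009]
contact_force: [-0.0, -0.4, -0.2]
opening: 0.6
gripper_force: 0.0
```

>>> step_arm --pt "1 0 0 -12 0" --pt "1 0 0 0 0"

```text
clock: 11.85
ee_pos: [462.7, -18.6, 230.0]
ee_rot: [0.188, 2.534, -0.008]
contact_force: [0.2, 0.3, 0.0]
opening: 0.1
gripper_force: 0.0
```

```bash
python3 - <<'E'
from h import *
a=robot.get_image("scene");b=robot.get_image("wrist")
cv2.imwrite("pics/m4.png",np.hstack([cv2.resize(a[160:280,170:310],(400,343),interpolation=cv2.INTER_CUBIC),cv2.resize(b,(400,343))])[:,:,::-1])
E
python3 log.py
```

```text
11.95 q [-0.166 -0.233  2.334  0.11   0.438 -1.674] tilt 0.606 leanaz -4.8 yaz 82.2 ylat 0.036
pos [464.1 -18.8 232.5] tip [571.9 -27.9  76.3] F [-0.6 -0.1 -0.3] open 0.5
panel tip -22.3 1.4 76.3
```

View pics/m4.png

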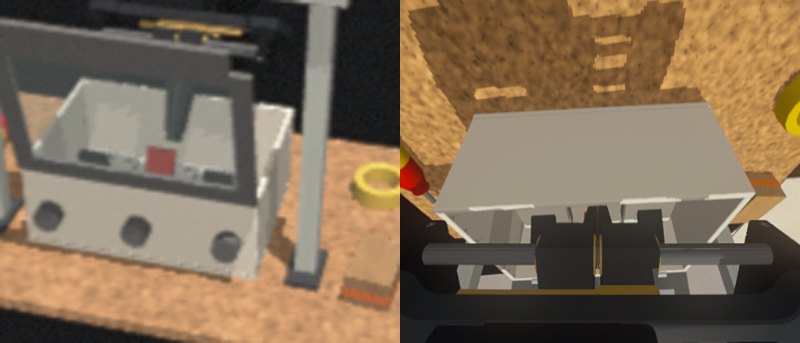

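>>> step_arm --pt "1 0 0 -7 0" --pt "1 8 -0.8 0 0" --pt "1 8 -0.8 0 0" --pt "1 6 -0.6 0 0" --pt "1 6 -0.6 0 0"

```text
clock: 12.45
ee_pos: [492.2, -21.5, 225.0]
ee_rot: [0.188, 2.53, -0.008]
contact_force: [-5.4, 0.9, 3.1]
opening: 0.7
gripper_force: 2.5
```

```bash
python3 log.py
```

```text
12.45 q [-0.162 -0.145  2.276  0.111  0.41  -1.673] tilt 0.604 leanaz -4.8 yaz 82.2 ylat 0.036
pos [492.2 -21.5 225. ] tip [599.8 -30.6  68.7] F [-5.4  0.9  3.1] open 0.7
panel tip 5.8 1.6 68.7
```

>>> step_arm --pt "1 3 -0.3 0 0" --pt "1 2 -0.2 0 0" --pt "1 0 0 0 0"

```text
clock: 12.75
ee_pos: [496.9, -22.0, 225.1]
ee_rot: [0.188, 2.529, -0.008]
contact_force: [-1.0, 0.3, 0.8]
opening: 0.2
gripper_force: 0.6
```

```bash
python3 log.py
```

```text
12.75 q [-0.161 -0.133  2.266  0.111  0.407 -1.672] tilt 0.606 leanaz -4.8 yaz 82.2 ylat 0.036
pos [496.9 -22.  225.1] tip [604.7 -31.2  68.9] F [-1.   0.3  0.8] open 0.2
panel tip 10.8 1.6 68.9
```

Near the expected end (11.3); I press on in small steps until the stop shows as force.

>>> step_arm --pt "1 2 -0.2 0 0" --pt "1 2 -0.2 0 0" --pt "1 0 0 0 0"

```text
clock: 13.05
ee_pos: [500.3, -22.4, 224.7]
ee_rot: [0.188, 2.532, -0.008]
contact_force: [-7.8, -0.3, 5.2]
opening: 0.4
gripper_force: 4.5
```

>>> step_arm --pt "1 1.5 -0.2 0 0" --pt "1 1.5 -0.2 0 0" --pt "1 0 0 0 0"

```text
clock: 13.35
ee_pos: [502.0, -22.6, 224.8]
ee_rot: [0.187, 2.537, -0.007]
contact_force: [-28.7, 0.6, 20.9]
opening: 0.4
gripper_force: 17.5
```

```bash
python3 log.py
```

```text
13.35 q [-0.161 -0.119  2.253  0.109  0.413 -1.671] tilt 0.598 leanaz -4.8 yaz 82.2 ylat 0.036
pos [502.  -22.6 224.8] tip [608.6 -31.4  67.7] F [-28.7   0.6  20.9] open 0.4
panel tip 14.7 1.7 67.7
```

>>> step_arm --pt "1 -12 1.2 0 0" --pt "1 -20 2 5 0" --pt "1 -5 0.5 40 0" --pt "1 -10 1 45 0" --pt "1 -40 4 25 0"

```text
clock: 13.85
ee_pos: [418.2, -14.5, 345.4]
ee_rot: [0.187, 2.521, -0.009]
contact_force: [-0.3, 0.5, 0.9]
opening: 0.6
gripper_force: 0.0
```

>>> step_arm --pt "1 -40 4 20 0" --pt "1 -40 4 20 0" --pt "1 -20 2 10 0" --pt "1 0 0 0 0"

```text
clock: 14.25
ee_pos: [315.4, -3.9, 392.8]
ee_rot: [0.187, 2.521, -0.01]
contact_force: [0.3, -0.5, -0.1]
opening: 0.5
gripper_force: 0.0
```

```bash
python3 - <<'E'
from h import *
a=robot.get_image("scene");b=robot.get_image("top")
cv2.imwrite("pics/m5.png",np.hstack([cv2.resize(a[150:285,150:330],(400,300),interpolation=cv2.INTER_CUBIC),cv2.resize(b[125:275,185:375],(400,300),interpolation=cv2.INTER_CUBIC)])[:,:,::-1])
E
python3 log.py
```

```text
14.35 q [-0.206 -0.924  2.461  0.082  1.002 -1.651] tilt 0.608 leanaz -4.9 yaz 82.1 ylat 0.036
pos [316.7  -4.1 390.3] tip [424.8 -13.3 234.3] F [-0.2  0.  -0.5] open 0.6
panel tip -170.1 0.3 234.3
```

View pics/m5.png

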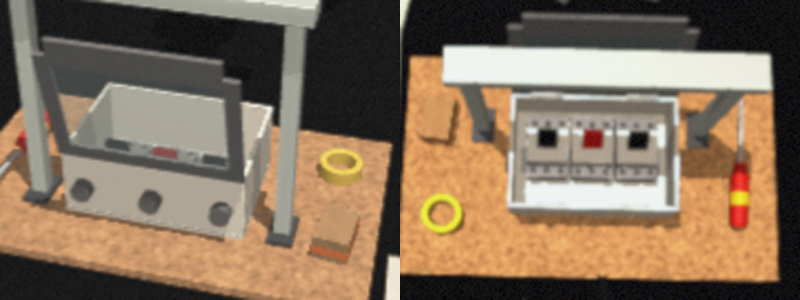

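The picture shows the cover leaning back by itself. The red toggle at (593,139) is in line with the black ones at (547,138) and (638,140), the bystanders are where they were, and the arm is clear.

```bash
python3 -c "
from bench import robot
print(robot.finish_job())"
```

```text
the job is handed in; nothing more can be done
None
```

The job is handed in at about 14 s: the cover stands open by itself, the red breaker is pushed fully on (about 29 N at its stop), the black toggles are still on and nothing else moved; the one doubt is joint 3, which read 0.025 rad against its 0.03 limit while I ran the arm to full reach to lean the tool.

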